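Open the plant-food tub's squeeze-and-turn safety cap

ROBOT

A 6-joint arm with a two-finger parallel gripper is mounted at the origin on the work surface. World frame = base frame: x ahead of the robot, y to its left, z up, the work surface at z = 0. Lengths are in m, angles in rad, forces in N, time in s.
With the tool pointing down it reaches from about 0.35 to 0.975 m from the base axis. Payload 4.9 kg.
Tool frame: the origin (TCP) lies at the very end of the fingers, on their centre line; the grasp point (between the pads) lies 19 mm behind it; z points along the fingers, x is the direction in which the jaws open and shut, and the axes are right-handed (so a half turn about z gives the same grasp; the last joint's range is limited). The gripper opens to 85 mm and grips with 20 to 120 N. Pads are 22 mm wide; open, the fingers measure 114 mm over their backs; the gripper's body (76 mm by 85 mm) begins 54 mm behind the grasp point. The pads swing forward as they close: fully open they stand 13 mm farther back than shut.
Start: joints at [1.017, 0.053, 1.613, -0, 1.476, -0.119], TCP at [0.263, 0.567, 0.192] pointing down, gripper open.
Joint ranges: [-3.01, 3.01], [-1.01, 2.22], [0.06, 2.58], [-1.02, 4.17], [0.09, 2.62], [-3.14, 3.14]. Speed limits (rad/s): [2.57, 2.57, 3.14, 3.14, 3.14, 3.14].

INTERFACE

Orientations are given as a unit quaternion [w, x, y, z].
In Python, from plant import * gives the robot as it stands.
- The arm moves only by the shell command python3 -m inch 'ROWS'. ROWS is text: rows parted by semicolons, each of 7 numbers parted by spaces: the shift along the tool's x, y, z in m, then the turn, a rotation vector about the tool's x, y, z in rad, then the closure, from 0 (fully open) to 1 (shut). A call has 1 to 10 rows; each row shifts and turns the commanded pose from where the row before left it, along the tool's axes as they then stand; what a row does not reach is not made up. A row lasts 1/12 s, in which the tool goes at most 41.7 mm and 7.16 degrees, less where a joint would pass 70% of its speed; a pose out of reach is approached as far as the arm can. A call with a gripper value outside its range is refused whole. The fingers move at their own pace and stop on an object; the grip force is fixed at half the most. Time passes only in rows, so rows that do not move let the fingers close. It gives the time, the measured TCP pose, the force and the opening at its end, in the units of the state.
- state(): the state, without advancing time (a new reading comes with each control period).
- grab_frame(name): name is "scene" or "side" or "wrist"; returns the picture (400x640x3 uint8, blue, green, red); there is no depth.
- camera_info(name): a dict with "vertical_fov" (degrees; the focal length in pixels is half the picture's height over the tangent of half this angle, whatever the lens; pixels are square), "cx", "cy" (the principal point, pixels), "origin" and "rotation" of the camera in the world. Camera axes: x right, y down, z forward; pixel columns grow to the right and rows downward; lengths in m; the calibration is good to about 2 mm. A picture is of the moment at which its call begins: read the wrist's pose just before it. camera_info takes no time and is no camera call; for the wrist camera it gives the pose at the moment of the call.
- job_done(): hands the job in, once; it reports no verdict.
The state is a dict: "time": time; "joint_pos": joint angles; "joint_vel": joint speeds; "joint_efforts": joint torques, N m; "tool_pos": TCP position; "tool_rot": TCP orientation; "contact_force": force on the tool from outside, world axes, zero at the start; "ft_torque": the same for the moment, N m; "gripper_width": opening from 0.0 (shut) to 1.0 (fully open).
Only numpy, scipy, OpenCV 4.12 (cv2) and the standard library are available. Lean on these libraries where they do the work, as an engineer would, in place of code of your own. Each camera call takes 0.05 s, during which the arm holds its last target.

TASK

Open the green plant-food tub: squeeze the safety cap's two orange side tabs in together and, keeping them in, turn the cap anticlockwise until you feel it come up against its end stop, then lift it straight off and stand it upright on the cork mat. How far it has to turn differs from tub to tub, so go by feel: do not crush the tabs, force the cap against a stop, or pull it up before it is free, and set it down gently without disturbing the other things on the table.

Things in the scene. Friction and masses are not known exactly. Their poses are not given: they have to be found in the camera images.
- tub: Green plant-food tub, 84 mm in diameter, shoulder 78 mm above the table, held in a dark steel plate 110 x 110 x 4 mm that is screwed down (it cannot move). Origin: centre of the plate's underside on the table; z up along the common axis of tub, neck and cap. At the start the cap's axes are parallel to the tub's.
- catch (a point): Top of one of four small green catch posts on the tub's shoulder, two beside each tab: from 78 to 87 mm above the table, 28 to 35 mm from the axis along the tub's y, their near sides 10 mm either side of the tub's y axis. A tab that is not pressed in strikes a post after about 2 degrees of turn, either way.
- neck_top (a point): Top of the tub's neck (26 mm core), inside the cap, 108 mm above the table. Two flanges on it hold the cap's inner lugs down. After 30 to 80 degrees of anticlockwise turn from above (it differs from tub to tub) the cap meets a rubber-buffered end stop; only within the last 8 degrees or so before it is the cap free to lift.
- cap_seat (a point): Point on the tub's axis level with the underside of the fitted cap, 80 mm above the table. A sprung liner pushes the cap up with 5 N; turning drags under 0.1 N m. Past the first touch of the end stop the torque climbs 0.09 N m per degree: stop at about 0.2 N m, back off some 5 degrees, then lift. The force between cap and tub must stay under 36 N (about 0.4 N m at the stop).
- cap: White safety cap, 43 mm in diameter, 42 mm tall, about 85 g with its tabs, loose on the neck with about 1.2 mm of play. Origin: centre of its underside; z up; its y axis runs through both tabs. It is squeezed, turned and carried by its two tabs. Once free, lift it straight up at least 40 mm to clear the neck.
- cap_grip (a point): Point on the cap's axis 33 mm above its underside: a good height for the middle of the grip on the tabs. Fingertips lower than 8 mm above the cap's underside would strike the catch posts while turning.
- tab_a: Orange tab on the cap's +y side: upright flat plate 18 mm wide, 4.5 mm thick, 1 to 45 mm above the cap's underside, outer face 32 mm from the cap's axis (64 mm over both). Origin: mid-thickness, level with the underside, 29.75 mm from the axis. Slides in 6.5 mm on a spring (6 N to start, 12.5 N fully in) and must be 4 mm in or more to pass the posts.
- tab_b: The same orange tab on the cap's -y side. Over both tabs: 64 mm free, 51 mm fully in. A tab is crushed by more than 30 N from a finger; a grip of 15 to 18 N presses both fully in, holds them there while turning, and carries the cap.
- mat: Square cork mat, 150 x 150 mm, 6 mm thick, fixed to the table, its centre being where the cap should go. Origin: centre of its underside on the table; top face at 6 mm; axes along its sides. Set the cap down slowly: more than 40 N between cap and mat is too hard.
- blue_pot: Blue glazed pot, 134 mm across, 110 mm tall; a bystander, leave it alone. Origin: on its underside, near the middle.
- brush: Bamboo brush with hard bristles, 215 mm long, lying; a bystander, leave it alone. Origin: on its underside, near the middle.
- scoop: Small aluminium scoop, 140 mm long, 20 mm high, lying midway between tub and mat; a bystander, leave it alone. Origin: on its underside, near the middle.
- clay_pot: Small terracotta pot, 76 mm across, 65 mm tall; a bystander, leave it alone. Origin: on its underside, near the middle.
- jar: Amber glass jar with a black lid, 68 mm across, 100 mm tall; a bystander, leave it alone. Origin: on its underside, near the middle.
- dibber: Wooden dibber, 145 mm long, lying; a bystander, leave it alone. Origin: on its underside, near the middle.
Not all that is in view belongs to the job. Of the things shaped like the cap, the white one is meant.

How it is judged:
On the way, in this order (a step that is already met when the one before it is completed fails the run):
1. both tabs are squeezed in together with the cap on the neck (y of tab_a in the frame of cap below 0.0262 m and y of tab_b in the frame of cap above -0.0262 m and height (world z) of cap below 0.088 m and angle between the x axis of cap and the x axis of tub, either way round below 0.2 rad), for 0.1 s.
2. the cap has been turned at least 19 degrees while still on the neck (angle between the x axis of cap and the x axis of tub, either way round above 0.33 rad and height (world z) of cap below 0.09 m), for 0.1 s.
3. the cap is lifted off, upright, clear above the neck (height (world z) of cap above 0.118 m and horizontal distance between cap and tub below 0.03 m and angle between cap's own z axis and vertical below 0.25 rad), for 0.02 s.
At the end, for the whole second after the job is handed in: The cap stands upright (within 7 degrees) and at rest on the cork mat, its whole base on the mat (centre within 53 mm of the mat's centre along each of the mat's sides), underside at the mat's top face (3 to 10 mm above the table), let go (x of cap in the frame of mat between -0.053 and 0.053 m and y of cap in the frame of mat between -0.053 and 0.053 m and z of cap in the frame of mat between 0.003 and 0.01 m and angle between cap's own z axis and vertical below 0.12 rad and linear speed of cap below 0.02 m/s); the robot touches nothing.
It fails at once if a tab is crushed: more than 30 N on it from the fingers (contact force between the fingers and tab_a above 30 N or contact force between the fingers and tab_b above 30 N).
It fails at once if the cap is forced on its neck: more than 36 N between cap and tub (contact force between cap and tub above 36 N).
It fails at once if the cap is set down hard: more than 40 N between cap and mat (contact force between cap and mat above 40 N).
It fails at once if another thing on the table is pushed more than 15 mm (distance of any of blue_pot, brush, scoop, clay_pot, jar, dibber from where it was at the start of the episode above 0.015 m).
It also fails if it takes over 70 s, if anything falls off the work surface, if the arm or the gripper's body presses on something with over 40 N, if the wrist force passes 120 N, or if a joint passes its speed limit or range.

## Working session

There is one attempt and no reset: what is moved stays moved. The work goes in short steps, Python scripts to look and compute and a shell command to move; the robot and the scene stay as the last step left them, time stands still between calls to the robot, and variables do not carry over. Pictures are saved under pics/ and viewed, and the job is handed in when it is done.

```bash
ls; mkdir -p pics; python3 - <<'E'
from plant import *
import cv2
print(state())
for n in ("scene","side","wrist"):
    c=camera_info(n); print(n,c)
    cv2.imwrite(f"pics/{n}0.png",grab_frame(n))
E
```

```text
pics
{'time': 0.0, 'joint_pos': array([ 1.01698695e+00,  5.33549452e-02,  1.61430546e+00, -1.55628733e-05,
        1.47601128e+00, -1.19011273e-01]), 'joint_vel': array([ 2.13208842e-04, -1.52425048e-04,  2.38046023e-04,  8.22307397e-05,
        2.60206092e-03,  8.17920268e-04]), 'joint_efforts': array([ 3.79795247e-04, -3.93698502e+01, -3.70170987e+01, -6.75702267e-05,
        7.32857472e-03, -1.63911091e-05]), 'tool_pos': array([0.26289991, 0.56623129, 0.19065746]), 'tool_rot': array([ 4.58183780e-04,  8.42978176e-01,  5.37946758e-01, -9.33123769e-04]), 'contact_force': array([-0.1257453 , -1.10644156,  0.60511147]), 'ft_torque': array([-0.01992991,  0.04888425, -0.04653641]), 'gripper_width': 0.9986075422066375}
scene {'vertical_fov': 57.07320849157859, 'cx': 318.47562491341495, 'cy': 204.02420502158623, 'origin': array([1.29422091, 0.01833855, 0.67994072]), 'rotation': array([-0.31471773,  0.64030528,  0.62199051, -0.32262935])}
side {'vertical_fov': 56.289028634062944, 'cx': 315.6295596281193, 'cy': 198.13536095650628, 'origin': array([ 0.4115392 , -0.88386186,  0.80521614]), 'rotation': array([-0.44318014,  0.89508082, -0.04210097,  0.02547927])}
wrist {'vertical_fov': 64.26496596514276, 'cx': 319.28084406504405, 'cy': 195.93554044007692, 'origin': array([0.18472997, 0.60221688, 0.37263022]), 'rotation': array([0.14017748, 0.83096828, 0.5310609 , 0.0884099 ])}
```

View pics/scene0.png

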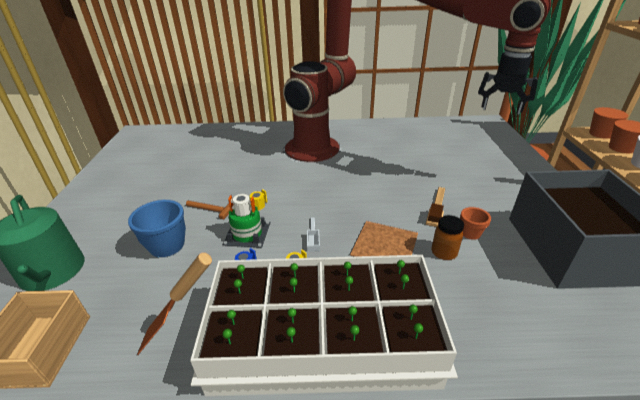

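View pics/side0.png

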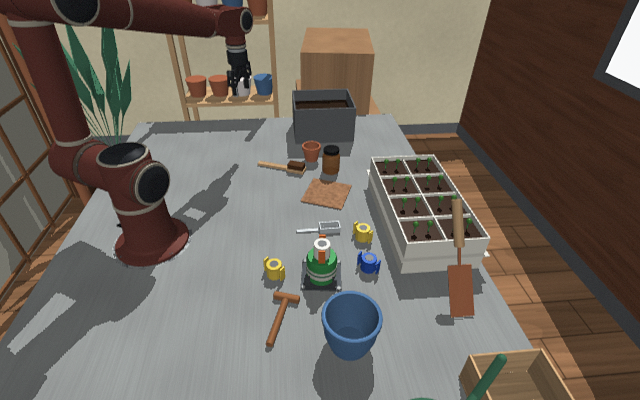

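View pics/wrist0.png

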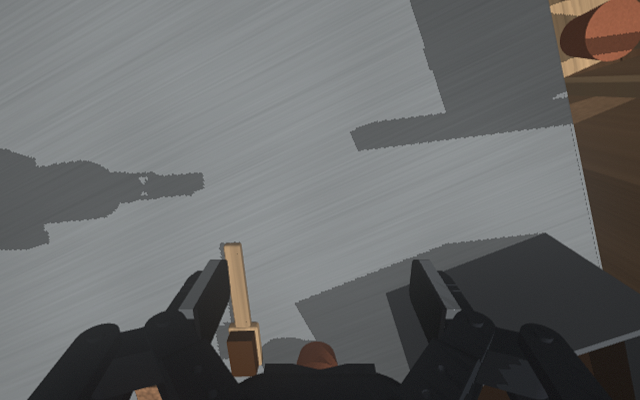

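Scene: tub at (243,222) with the white cap at (241,205), mat at (385,240). Side: tub at (322,265), cap at (322,247), mat at (327,193). Blue and yellow decoys lie around the tub. Next I'll measure the pixels.

```bash
cat > h.py <<'E'
import numpy as np, cv2
from scipy.spatial.transform import Rotation as R
from plant import *
def ray(n,u,v,c=None):
    c=c or camera_info(n); f=200/np.tan(np.radians(c["vertical_fov"])/2)
    q=c["rotation"]; r=R.from_quat([q[1],q[2],q[3],q[0]])
    d=r.apply([(u-c["cx"])/f,(v-c["cy"])/f,1.0]); return np.array(c["origin"]),d
def onz(n,u,v,z,c=None):
    o,d=ray(n,u,v,c); return o+d*(z-o[2])/d[2]
def tri(a,b):
    (o1,d1),(o2,d2)=a,b
    A=np.c_[d1,-d2]; t=np.linalg.lstsq(A,o2-o1,rcond=None)[0]
    p,q=o1+d1*t[0],o2+d2*t[1]; return (p+q)/2,np.linalg.norm(p-q)
E
python3 - <<'E'
from h import *
im=cv2.imread("pics/side0.png"); sc=cv2.imread("pics/scene0.png")
a=cv2.resize(im[215:305,262:382],None,fx=6,fy=6,interpolation=cv2.INTER_NEAREST); cv2.imwrite("pics/z1.png",a)
a=cv2.resize(sc[180:260,190:290],None,fx=7,fy=7,interpolation=cv2.INTER_NEAREST); cv2.imwrite("pics/z2.png",a)
h=cv2.cvtColor(im,cv2.COLOR_BGR2HSV)
m=cv2.inRange(h,(5,70,80),(20,255,255)); m[:170]=0;m[215:]=0;m[:,:295]=0;m[:,360:]=0
cs,_=cv2.findContours(m,cv2.RETR_EXTERNAL,cv2.CHAIN_APPROX_NONE); c=max(cs,key=cv2.contourArea)
P=np.array([onz("side",*p[0],0.006)[:2] for p in c]).astype(np.float32)
print(cv2.contourArea(c),cv2.minAreaRect(P),cv2.boundingRect(c))
E
```

```text
976.5 ((0.5622459053993225, 0.18830886483192444), (0.1518310308456421, 0.1493922621011734), 66.82514953613281) (301, 178, 50, 32)
```

View pics/z1.png

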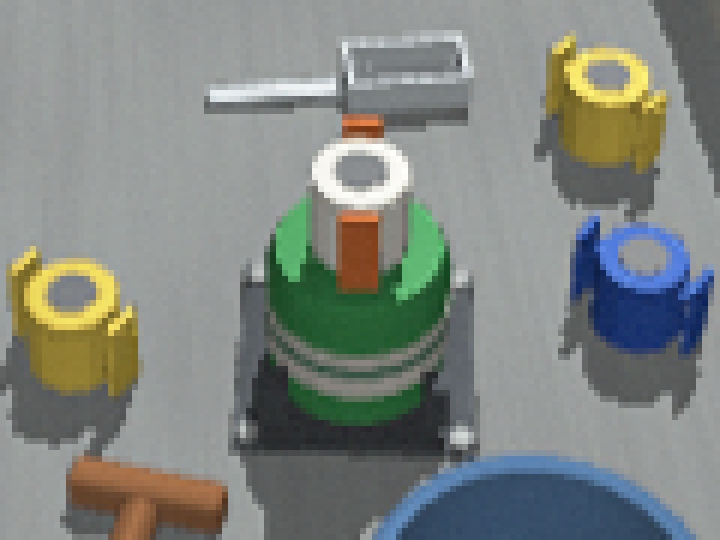

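View pics/z2.png

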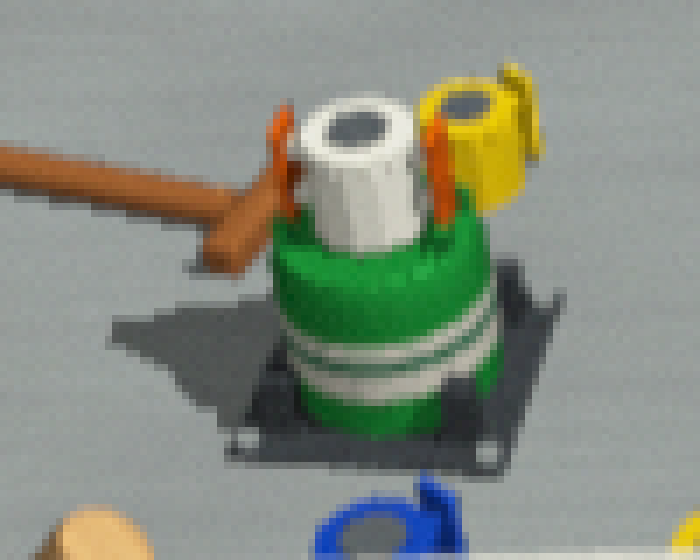

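```bash
python3 - <<'E'
from h import *
s=lambda x,y:(262+x/6-.5,215+y/6-.5); c=lambda x,y:(190+x/7-.5,180+y/7-.5)
print("top side",onz("side",*s(359,171),.122),"scene",onz("scene",*c(358,128),.122))
print(tri(ray("side",*s(359,171)),ray("scene",*c(358,128))))
for a in [(343,120),(383,120),(340,216),(378,216)]: print("tab side",a,onz("side",*s(*a),.125))
for a in [(285,107),(437,120)]: print("tab scene",onz("scene",*c(*a),.125))
r=R.from_quat(np.roll(state()["tool_rot"],-1)); print(r.as_matrix())
w=camera_info("wrist"); q=R.from_quat(np.roll(w["rotation"],-1)); print(r.inv().apply(w["origin"]-state()["tool_pos"]), (r.inv()*q).as_matrix())
E
```

```text
top side [ 0.50095958 -0.18499146  0.122     ] scene [ 0.50063753 -0.18464647  0.122     ]
(array([ 0.500869  , -0.18473565,  0.12197746]), np.float64(0.0003909197167656507))
tab side (343, 120) [ 0.4970437  -0.15534078  0.125     ]
tab side (383, 120) [ 0.51473399 -0.15692241  0.125     ]
tab side (340, 216) [ 0.48957939 -0.21430686  0.125     ]
tab side (378, 216) [ 0.50558542 -0.21574959  0.125     ]
tab scene [ 0.4897121  -0.21355541  0.125     ]
tab scene [ 0.50113266 -0.15444452  0.125     ]
[[ 4.21233640e-01  9.06951733e-01 -8.79602799e-04]
 [ 9.06950711e-01 -4.21234503e-01 -1.37901170e-03]
 [-1.62121610e-03 -2.16870267e-04 -9.99998662e-01]]
[-0.00069493 -0.08610549 -0.1818326 ] [[ 9.99999486e-01  9.79935382e-04  2.60190733e-04]
 [-1.01113691e-03  9.44987715e-01  3.27104260e-01]
 [ 7.46639925e-05 -3.27104355e-01  9.44988220e-01]]
```

Mat is 152×149 mm at (0.562, 0.188). The two views agree on the cap top at (0.5009, −0.185, 0.122) to 0.4 mm. The tab axis lies about 82° from world x. I'll move above the tub.

```bash
python3 -m inch '-.029 .0266 -.002 0 0 0 0;-.029 .0266 -.002 0 0 0 0;-.029 .0266 -.002 0 0 0 0;-.029 .0266 -.002 0 0 0 0;-.029 .0266 -.002 0 0 0 0;-.029 .0266 -.002 0 0 0 0;-.029 .0266 -.002 0 0 0 0;-.029 .0266 -.002 0 0 0 0;-.029 .0266 -.002 0 0 0 0;-.029 .0266 -.002 0 0 0 0' && python3 -m inch '-.029 .0266 -.002 0 0 0 0;-.029 .0266 -.002 0 0 0 0;-.029 .0266 -.002 0 0 0 0;-.029 .0266 -.002 0 0 0 0;-.029 .0266 -.002 0 0 0 0;-.029 .0266 -.002 0 0 0 0;-.029 .0266 -.002 0 0 0 0;-.029 .0266 -.002 0 0 0 0;-.029 .0266 -.002 0 0 0 0;-.029 .0266 -.002 0 0 0 0' && python3 -m inch '0 0 0 0 0 .12 0;0 0 0 0 0 .12 0;0 0 0 0 0 .12 0;0 0 0 0 0 .12 0;0 0 0 0 0 .12 0;0 0 0 0 0 .12 0;0 0 0 0 0 .12 0;0 0 0 0 0 .12 0;0 0 0 0 0 .12 0;0 0 0 0 0 .12 0' && python3 -m inch '0 0 0 0 0 .12 0;0 0 0 0 0 .12 0;0 0 0 0 0 .12 0;0 0 0 0 0 .12 0;0 0 0 0 0 .12 0;0 0 0 0 0 .12 0;0 0 0 0 0 .12 0;0 0 0 0 0 .12 0;0 0 0 0 0 .12 0;0 0 0 0 0 .12 0' && python3 -m inch '0 0 0 0 0 .11 0;0 0 0 0 0 .11 0;0 0 0 0 0 .11 0;0 0 0 0 0 .11 0;0 0 0 0 0 0 0;0 0 0 0 0 0 0'
python3 - <<'E'
from h import *
s=state(); print(s)
im=grab_frame("wrist"); cv2.imwrite("pics/w1.png",im)
c=camera_info("wrist"); np.save("w1.npy",c,allow_pickle=True)
r=R.from_quat(np.roll(s["tool_rot"],-1)).as_matrix(); print(r, np.degrees(np.arctan2(r[1,0],r[0,0])))
E
```

```text
time: 0.98
tool_pos: [0.3822, 0.19, 0.2118]
tool_rot: [0.0, 0.843, 0.538, 0.0]
contact_force: [1.0, 0.7, 0.4]
gripper_width: 1.004
time: 1.82
tool_pos: [0.5014, -0.1853, 0.2317]
tool_rot: [-0.0, 0.843, 0.538, -0.0]
contact_force: [0.9, 0.7, 0.6]
gripper_width: 1.002
time: 2.65
tool_pos: [0.5012, -0.1832, 0.2314]
tool_rot: [-0.0, 0.999, -0.035, -0.0]
contact_force: [0.7, 0.1, -0.2]
gripper_width: 0.998
time: 3.48
tool_pos: [0.5012, -0.1832, 0.2314]
tool_rot: [0.0, 0.805, -0.593, -0.0]
contact_force: [0.3, -0.1, -0.8]
gripper_width: 1.001
time: 3.98
tool_pos: [0.5013, -0.1832, 0.2316]
tool_rot: [-0.0, -0.66, 0.752, 0.0]
contact_force: [0.3, -0.4, 0.1]
gripper_width: 1.004
{'time': 3.9833, 'joint_pos': array([-4.89865166e-01, -1.87363734e-01,  1.77580972e+00, -3.57527464e-05,
        1.55366639e+00,  1.21137974e+00]), 'joint_vel': array([-0.00137312, -0.00154594, -0.00346679, -0.00070883,  0.00045199,
       -0.00506208]), 'joint_efforts': array([-1.37167761e-03, -2.94817007e+01, -3.76720798e+01,  3.01454179e-05,
        1.83137534e-03,  1.03686671e-01]), 'tool_pos': array([ 0.50127476, -0.18321092,  0.23158843]), 'tool_rot': array([-1.08449880e-04, -6.59515592e-01,  7.51690838e-01,  2.36825276e-04]), 'contact_force': array([ 0.27293945, -0.44701162,  0.13666373]), 'ft_torque': array([ 0.01314791, -0.01589852, -0.01738968]), 'gripper_width': 1.0038274502020144}
[[-1.30078344e-01 -9.91503605e-01 -4.75421486e-04]
 [-9.91503708e-01  1.30078256e-01  2.12990008e-04]
 [-1.49338363e-04  4.99087554e-04 -9.99999864e-01]] -97.47411964300215
```

View pics/w1.png

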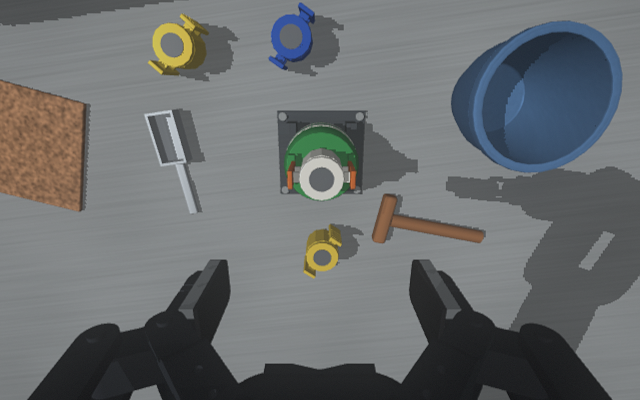

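Wrist view: cap grey disc at (321,180), orange tabs at (291,175) and (352,176), so they are nearly aligned with the jaws. I'll measure this precisely.

```bash
python3 - <<'E'
from h import *
im=cv2.imread("pics/w1.png"); c=np.load("w1.npy",allow_pickle=True).item()
cv2.imwrite("pics/z3.png",cv2.resize(im[100:210,265:380],None,fx=6.5,fy=5.4,interpolation=cv2.INTER_NEAREST) if 0 else cv2.resize(im[140:210,265:380],None,fx=6,fy=6,interpolation=cv2.INTER_NEAREST))
h=cv2.cvtColor(im,cv2.COLOR_BGR2HSV)
# grey disc: within cap
m=cv2.inRange(h,(0,0,60),(180,60,170)); m2=np.zeros_like(m); m2[160:200,303:340]=m[160:200,303:340]
cs,_=cv2.findContours(m2,cv2.RETR_EXTERNAL,cv2.CHAIN_APPROX_NONE)
for k in cs:
    if cv2.contourArea(k)>100:
        e=cv2.fitEllipse(k); print("disc",e,onz("wrist",*e[0],.122,c))
m=cv2.inRange(h,(3,150,90),(17,255,255)); m[:150]=0; m[200:]=0; m[:,:280]=0;m[:,365:]=0
n,l,st,ce=cv2.connectedComponentsWithStats(m)
for i in range(1,n):
    if st[i][4]>10: print(st[i],ce[i])
E
```

```text
disc ((321.2122802734375, 179.0049285888672), (24.373334884643555, 24.824975967407227), 92.61360168457031) [ 0.49974323 -0.18513249  0.122     ]
[350 167   6  22  90] [352.3        178.58888889]
[287 170   5  19  75] [289.4 179. ]
```

View pics/z3.png

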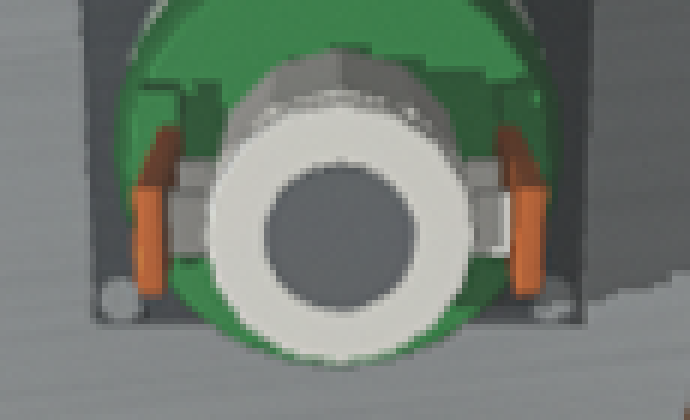

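```bash
python3 -m inch '.0019 .0006 .013 0 0 0 0;0 0 .013 0 0 0 0;0 0 .013 0 0 0 0;0 0 .013 0 0 0 0;0 0 .013 0 0 0 0;0 0 .013 0 0 0 0;0 0 .012 0 0 0 0;0 0 .01 0 0 0 0;0 0 0 0 0 0 0;0 0 0 0 0 0 0'
python3 - <<'E'
from h import *
s=state(); print(s["time"],s["tool_pos"],s["contact_force"],s["ft_torque"])
cv2.imwrite("pics/w2.png",grab_frame("wrist"))
E
```

```text
time: 4.87
tool_pos: [0.5003, -0.1849, 0.1311]
tool_rot: [-0.0, -0.659, 0.753, 0.001]
contact_force: [0.1, 0.2, -0.2]
gripper_width: 0.997
4.8667 [ 0.50025898 -0.18488114  0.1311055 ] [ 0.09424306  0.17218152 -0.21808269] [-0.00388169  0.01443961  0.00431291]
```

View pics/w2.png

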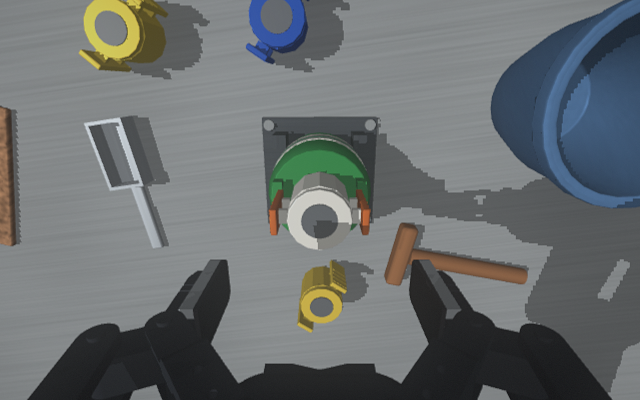

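Tabs at (275,215) and (366,215). They are centred between the fingers (229–411) and square to them. I'll lower to the grip height.

```bash
python3 -m inch '0 0 .008 0 0 0 0;0 0 .008 0 0 0 0;0 0 .008 0 0 0 0;0 0 .008 0 0 0 0;0 0 .005 0 0 0 0;0 0 .002 0 0 0 0;0 0 0 0 0 0 .1;0 0 0 0 0 0 .15;0 0 0 0 0 0 .2;0 0 0 0 0 0 .2'
python3 - <<'E'
from h import *
s=state(); print(s["time"],s["tool_pos"],s["contact_force"],s["ft_torque"],s["gripper_width"])
cv2.imwrite("pics/w3.png",grab_frame("wrist"))
cv2.imwrite("pics/s3.png",cv2.resize(grab_frame("scene")[150:260,170:310],None,fx=5,fy=5))
print(state()["gripper_width"])
E
```

```text
time: 5.75
tool_pos: [0.501, -0.1853, 0.0935]
tool_rot: [0.0, -0.658, 0.753, -0.0]
contact_force: [0.2, 0.2, 0.6]
gripper_width: 0.799
5.75 [ 0.50098976 -0.18530593  0.09349825] [0.1847498  0.22270782 0.58321788] [ 2.68837043e-02 -7.52663634e-02  3.45930493e-05] 0.7994755555615413
0.7997737974756888
```

View pics/w3.png

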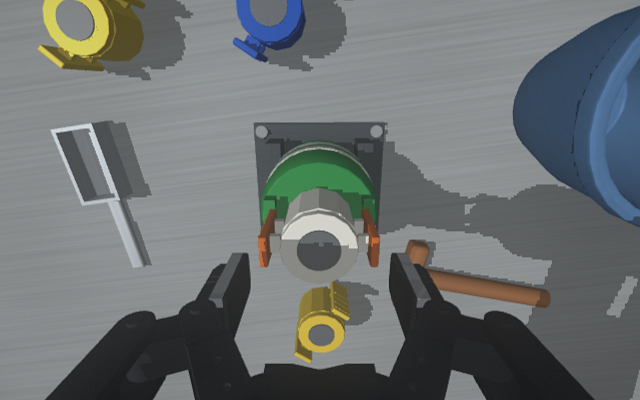

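View pics/s3.png

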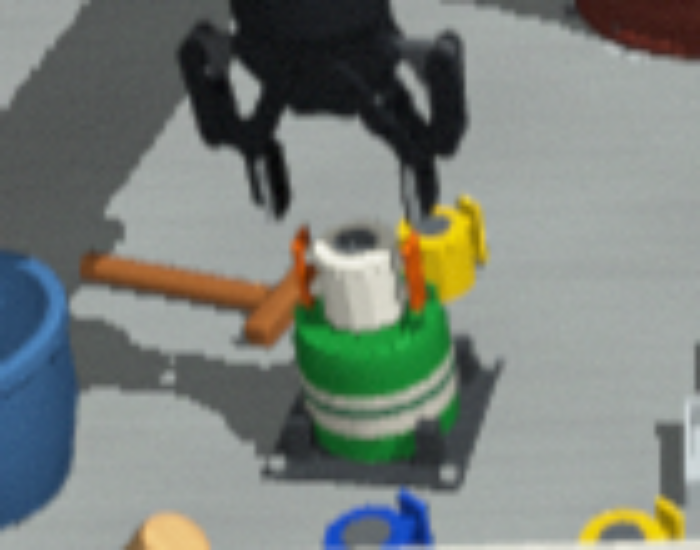

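The fingertips at (226,193) and (255,193) in the scene look higher or farther back than the reported TCP implies. I'll triangulate them before closing.

```bash
python3 - <<'E'
from h import *
im=grab_frame("side"); cv2.imwrite("pics/d3.png",cv2.resize(im[180:300,260:390],None,fx=6,fy=5 if 0 else 5)); cv2.imwrite("pics/d3f.png",im)
s=state(); T=s["tool_pos"]; r=R.from_quat(np.roll(s["tool_rot"],-1))
def proj(n,p):
    c=camera_info(n); f=200/np.tan(np.radians(c["vertical_fov"])/2)
    v=R.from_quat(np.roll(c["rotation"],-1)).inv().apply(p-c["origin"]); return np.round([c["cx"]+f*v[0]/v[2],c["cy"]+f*v[1]/v[2]],1)
for dz in (0,-.01,-.03,-.05):
  for x in (-.034,.034):
    p=T+r.apply([x,0,dz]); print(dz,x,p.round(3),[proj(n,p) for n in("scene","side","wrist")])
print(s["joint_pos"])
E
```

```text
0 -0.034 [ 0.505 -0.152  0.093] [array([254.3, 207.2]), array([321.4, 241.9]), array([264.4, 225.7])]
0 0.034 [ 0.496 -0.219  0.093] [array([229.7, 205.9]), array([320.8, 260.3]), array([373.3, 225.8])]
-0.01 -0.034 [ 0.505 -0.152  0.103] [array([253.9, 204.2]), array([321.5, 239.3]), array([261.7, 232.7])]
-0.01 0.034 [ 0.496 -0.219  0.103] [array([229.1, 202.9]), array([320.9, 257.6]), array([376. , 232.8])]
-0.03 -0.034 [ 0.505 -0.152  0.123] [array([252.9, 198.1]), array([321.6, 233.8]), array([255.3, 249. ])]
-0.03 0.034 [ 0.496 -0.219  0.123] [array([227.9, 196.8]), array([321. , 252.1]), array([382.3, 249.1])]
-0.05 -0.034 [ 0.505 -0.152  0.143] [array([251.9, 191.8]), array([321.7, 228.2]), array([247.3, 269.3])]
-0.05 0.034 [ 0.496 -0.219  0.143] [array([226.6, 190.5]), array([321.1, 246.4]), array([390.1, 269.5])]
[-4.93654080e-01 -8.35649891e-02  1.91687218e+00 -1.10459324e-05
  1.30757358e+00  1.21037530e+00]
```

View pics/d3f.png

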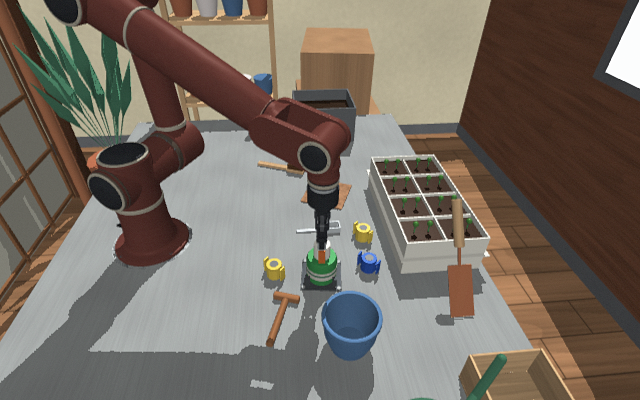

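```bash
python3 - <<'E'
import cv2
im=cv2.imread("pics/d3f.png"); cv2.imwrite("pics/d3.png",cv2.resize(im[195:295,270:380],None,fx=6,fy=6,interpolation=cv2.INTER_NEAREST))
E
```

```text
(no output)
```

View pics/d3.png

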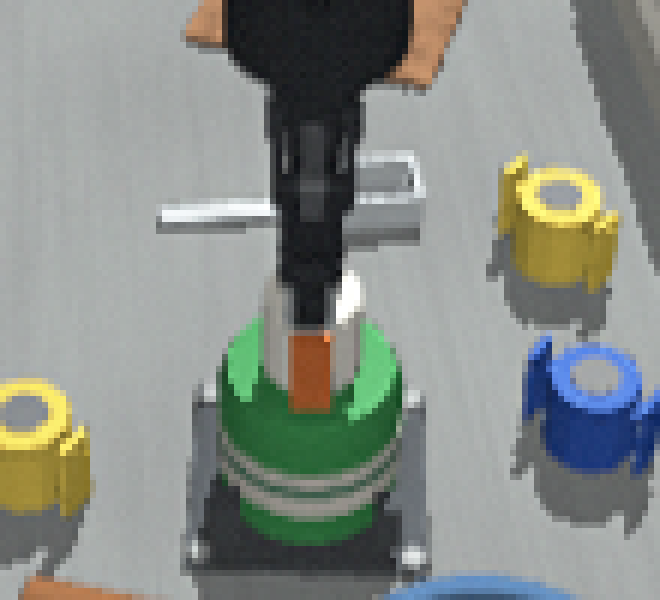

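The cameras agree that the fingertips are near z≈0.135, about 40 mm behind the reported TCP (z 0.0935). The horizontal position is right, so I'll go by the images: lower in part, then look again.

```bash
python3 -m inch '0 0 .006 0 0 0 .2;0 0 .006 0 0 0 .2;0 0 .006 0 0 0 .2;0 0 .004 0 0 0 .2;0 0 .002 0 0 0 .2;0 0 0 0 0 0 .2'
python3 - <<'E'
from h import *
s=state(); print(s["time"],s["tool_pos"],s["contact_force"],s["ft_torque"],s["gripper_width"])
a=cv2.resize(grab_frame("scene")[160:245,205:285],None,fx=5,fy=5,interpolation=cv2.INTER_NEAREST)
b=cv2.resize(grab_frame("side")[205:290,285:355],None,fx=5,fy=5,interpolation=cv2.INTER_NEAREST)
cv2.imwrite("pics/c4.png",np.hstack([a,b]))
cv2.imwrite("pics/w4.png",grab_frame("wrist"))
E
```

```text
time: 6.4
tool_pos: [0.4999, -0.1848, 0.0678]
tool_rot: [-0.0, -0.658, 0.753, 0.001]
contact_force: [-0.3, -0.2, 0.0]
gripper_width: 0.804
6.4 [ 0.49994165 -0.18476502  0.0677744 ] [-0.29751319 -0.21016348  0.02951492] [-0.02539029 -0.00424447 -0.0156976 ] 0.803577964717793
```

View pics/c4.png

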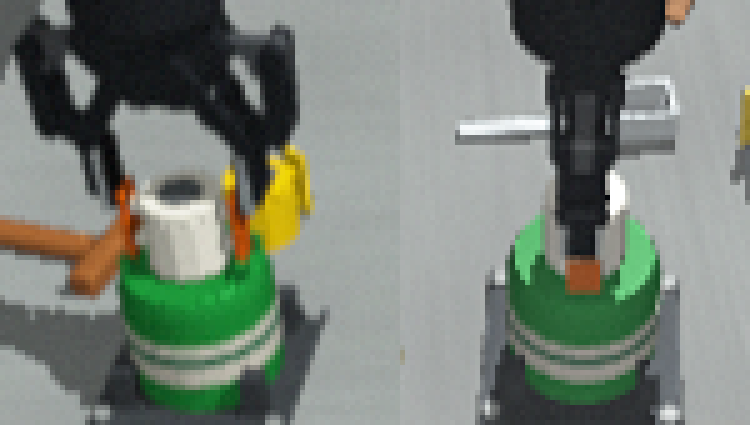

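View pics/w4.png

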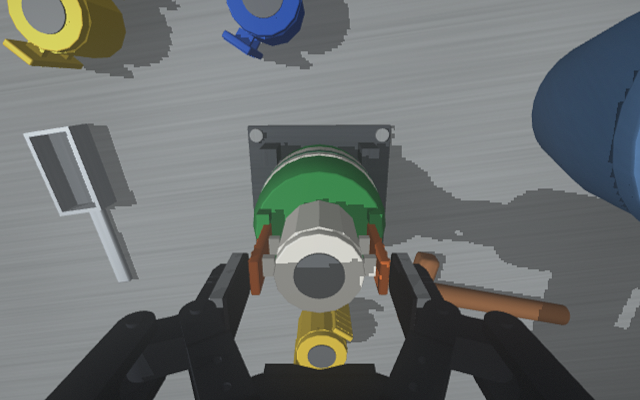

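Fingertips are now at about z 0.11, astride the tabs (scene (230,200) and (255,200); the finger is aligned over the tab in the side view). I'll lower 10 mm more and close in small steps.

```bash
python3 -m inch '0 0 .005 0 0 0 .2;0 0 .004 0 0 0 .2;0 0 .001 0 0 0 .2;0 0 0 0 0 0 .22;0 0 0 0 0 0 .24;0 0 0 0 0 0 .24;0 0 0 0 0 0 .24'; python3 -m inch '0 0 0 0 0 0 .26;0 0 0 0 0 0 .26;0 0 0 0 0 0 .26'; python3 -m inch '0 0 0 0 0 0 .28;0 0 0 0 0 0 .28;0 0 0 0 0 0 .28';python3 -m inch '0 0 0 0 0 0 .30;0 0 0 0 0 0 .3;0 0 0 0 0 0 .3'
python3 - <<'E'
from h import *
s=state(); print(s["time"],s["tool_pos"],s["contact_force"],s["ft_torque"],s["gripper_width"])
a=cv2.resize(grab_frame("scene")[160:245,205:285],None,fx=5,fy=5,interpolation=cv2.INTER_NEAREST)
b=cv2.resize(grab_frame("side")[205:290,285:355],None,fx=5,fy=5,interpolation=cv2.INTER_NEAREST)
cv2.imwrite("pics/c5.png",np.hstack([a,b]))
E
```

```text
time: 7.13
tool_pos: [0.5007, -0.1852, 0.0591]
tool_rot: [0.0, -0.658, 0.753, -0.0]
contact_force: [-0.5, -0.2, -0.3]
gripper_width: 0.761
time: 7.38
tool_pos: [0.5008, -0.1851, 0.0593]
tool_rot: [0.0, -0.658, 0.753, -0.0]
contact_force: [0.2, 0.3, 2.6]
gripper_width: 0.742
time: 7.63
tool_pos: [0.5008, -0.1853, 0.0594]
tool_rot: [0.0, -0.658, 0.753, -0.0]
contact_force: [-1.5, 0.4, 4.4]
gripper_width: 0.72
time: 7.88
tool_pos: [0.5009, -0.1853, 0.0594]
tool_rot: [0.0, -0.658, 0.753, -0.0]
contact_force: [-0.5, 0.3, 4.9]
gripper_width: 0.703
7.8833 [ 0.50085533 -0.18526808  0.05938771] [-0.51420153  0.3096663   4.91964332] [0.12793018 0.16768996 0.03685596] 0.7029579672163119
```

View pics/c5.png

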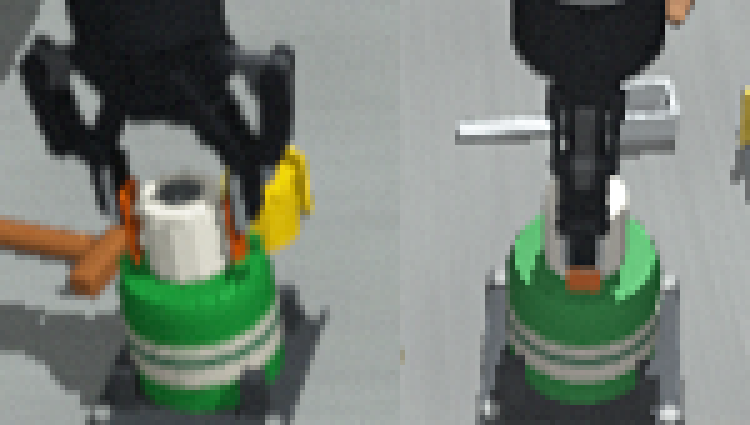

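```bash
python3 -m inch '0 0 -.0005 0 0 0 .31;0 0 -.0005 0 0 0 .32;0 0 0 0 0 0 .32;0 0 0 0 0 0 .32'; python3 -m inch '0 0 -.0003 0 0 0 .33;0 0 -.0003 0 0 0 .34;0 0 0 0 0 0 .34;0 0 0 0 0 0 .34'; python3 -m inch '0 0 -.0003 0 0 0 .35;0 0 -.0003 0 0 0 .36;0 0 0 0 0 0 .36;0 0 0 0 0 0 .36'
python3 -c "
from plant import *
print(state())"
```

```text
time: 8.32
tool_pos: [0.5008, -0.1852, 0.06]
tool_rot: [0.0, -0.658, 0.753, -0.0]
contact_force: [-0.2, 0.3, 4.2]
gripper_width: 0.678
time: 8.65
tool_pos: [0.5008, -0.1852, 0.0606]
tool_rot: [0.0, -0.658, 0.753, -0.0]
contact_force: [1.1, -0.7, 4.9]
gripper_width: 0.66
time: 8.98
tool_pos: [0.5007, -0.1851, 0.0612]
tool_rot: [0.0, -0.658, 0.753, -0.0]
contact_force: [1.1, 0.5, 4.3]
gripper_width: 0.647
{'time': 8.9833, 'joint_pos': array([-4.93637660e-01, -4.61265141e-02,  1.93907020e+00,  5.10651734e-05,
        1.24833487e+00,  1.21031730e+00]), 'joint_vel': array([-5.15404939e-04, -2.20560527e-04, -1.00278070e-04, -5.70362498e-04,
        1.79615397e-03, -5.89079918e-05]), 'joint_efforts': array([-2.79681226e-01, -2.99025249e+01, -3.16542363e+01, -1.79910720e-01,
        1.14575503e-01, -1.60862299e-03]), 'tool_pos': array([ 0.50071616, -0.18514343,  0.06117261]), 'tool_rot': array([ 7.77592905e-05, -6.58490118e-01,  7.52589356e-01, -1.38578317e-04]), 'contact_force': array([1.06505349, 0.46489268, 4.28279875]), 'ft_torque': array([ 0.07801839, -0.17151335, -0.04356748]), 'gripper_width': 0.646585742842439}
```

```bash
python3 -m inch '0 0 -.0003 0 0 0 .37;0 0 -.0003 0 0 0 .38;0 0 0 0 0 0 .38;0 0 0 0 0 0 .38'; python3 -m inch '0 0 -.0002 0 0 0 .385;0 0 -.0002 0 0 0 .39;0 0 0 0 0 0 .39;0 0 0 0 0 0 .39'; python3 -m inch '0 0 0 0 0 0 .39'; python3 -m inch '0 0 0 0 0 0 .395;0 0 0 0 0 0 .4;0 0 0 0 0 0 .4;0 0 0 0 0 0 .4';python3 -m inch '0 0 0 0 0 0 .4';python3 -m inch '0 0 0 0 0 0 .4'
```

```text
time: 9.32
tool_pos: [0.5007, -0.1851, 0.0616]
tool_rot: [0.0, -0.658, 0.753, -0.0]
contact_force: [3.3, 0.9, 2.8]
gripper_width: 0.623
time: 9.65
tool_pos: [0.5006, -0.185, 0.0618]
tool_rot: [0.0, -0.658, 0.753, -0.0]
contact_force: [3.4, -0.0, -0.2]
gripper_width: 0.612
time: 9.73
tool_pos: [0.5006, -0.185, 0.0618]
tool_rot: [0.0, -0.658, 0.753, -0.0]
contact_force: [3.7, -0.1, -0.8]
gripper_width: 0.614
time: 10.07
tool_pos: [0.5006, -0.1851, 0.062]
tool_rot: [0.0, -0.658, 0.753, -0.0]
contact_force: [3.9, -0.7, -2.1]
gripper_width: 0.602
time: 10.15
tool_pos: [0.5006, -0.1851, 0.062]
tool_rot: [0.0, -0.658, 0.753, 0.0]
contact_force: [4.0, -0.0, -1.2]
gripper_width: 0.603
time: 10.23
tool_pos: [0.5006, -0.1851, 0.062]
tool_rot: [0.0, -0.658, 0.753, 0.0]
contact_force: [4.5, -0.1, -1.9]
gripper_width: 0.602
```

```bash
for i in 1 2 3; do python3 -m inch '0 -.0001 .0001 0 0 0 .404' | tail -2; done
python3 - <<'E'
from h import *
a=cv2.resize(grab_frame("scene")[160:245,205:285],None,fx=5,fy=5,interpolation=cv2.INTER_NEAREST)
b=cv2.resize(grab_frame("side")[205:290,285:355],None,fx=5,fy=5,interpolation=cv2.INTER_NEAREST)
cv2.imwrite("pics/c6.png",np.hstack([a,b]))
s=state(); print(s["ft_torque"])
E
```

```text
contact_force: [3.0, -0.0, -0.5]
gripper_width: 0.599
contact_force: [2.5, 0.3, 0.9]
gripper_width: 0.598
contact_force: [1.5, 0.8, 1.1]
gripper_width: 0.594
[ 0.05141906 -0.2636473   0.03502214]
```

View pics/c6.png

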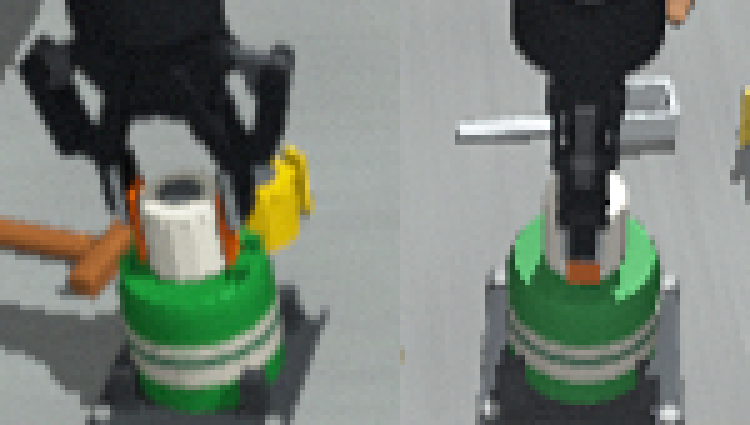

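Both tabs are in and the grip tracks at about 51 mm. I'll turn anticlockwise (negative about tool z) and watch the moment about z.

```bash
q(){ python3 -c "
from plant import *
s=state();print('F',s['contact_force'].round(1),'M',s['ft_torque'].round(3),'w',round(s['gripper_width'],3),'q6',s['joint_pos'][5].round(3))"; }; q
python3 -m inch '0 0 0 0 0 -.02 .404;0 0 0 0 0 -.02 .404' >/dev/null; q
python3 -m inch '0 0 0 0 0 -.02 .404;0 0 0 0 0 -.02 .404' >/dev/null;q
python3 -m inch '0 0 0 0 0 -.02 .404;0 0 0 0 0 -.02 .404'>/dev/null;q
python3 -m inch '0 0 0 0 0 0 .404;0 0 0 0 0 0 .404'
```

```text
F [0.9 0.  2.1] M [ 0.051 -0.264  0.035] w 0.595 q6 1.211
F [-0.4  1.7  2.4] M [ 0.021 -0.098 -0.04 ] w 0.599 q6 1.169
F [-0.8  1.   2.8] M [ 0.013 -0.076 -0.026] w 0.599 q6 1.129
F [-0.1 -0.3  3.2] M [ 0.037  0.017 -0.022] w 0.598 q6 1.089
time: 11.25
tool_pos: [0.5009, -0.1852, 0.0619]
tool_rot: [-0.0, -0.702, 0.712, -0.0]
contact_force: [-0.1, -0.0, 3.6]
gripper_width: 0.6
```

```bash
q(){ python3 -c "
from plant import *
s=state();print('F',s['contact_force'].round(1),'M',s['ft_torque'].round(3),'w',round(s['gripper_width'],3),'q6',s['joint_pos'][5].round(3))"; }
python3 -m inch '0 0 0 0 0 -.025 .404;0 0 0 0 0 -.025 .404;0 0 0 0 0 -.025 .404;0 0 0 0 0 -.025 .404' >/dev/null; q
python3 -m inch '0 0 0 0 0 -.025 .404;0 0 0 0 0 -.025 .404;0 0 0 0 0 -.025 .404;0 0 0 0 0 -.025 .404' >/dev/null; q
python3 -m inch '0 0 0 0 0 -.02 .404;0 0 0 0 0 -.02 .404' >/dev/null;q
python3 -m inch '0 0 0 0 0 -.02 .404;0 0 0 0 0 -.02 .404'>/dev/null;q
python3 -c "
from h import *
cv2.imwrite('pics/w7.png',grab_frame('wrist'))"
```

```text
F [0.5 1.2 3.1] M [ 0.064 -0.065 -0.006] w 0.602 q6 0.988
F [ 0.5 -0.1  3.3] M [ 0.043 -0.103 -0.028] w 0.601 q6 0.888
F [ 0.8 -0.1  3.5] M [-0.042 -0.145 -0.032] w 0.597 q6 0.849
F [1.7 0.3 4. ] M [ 0.025 -0.097 -0.038] w 0.599 q6 0.809
```

View pics/w7.png

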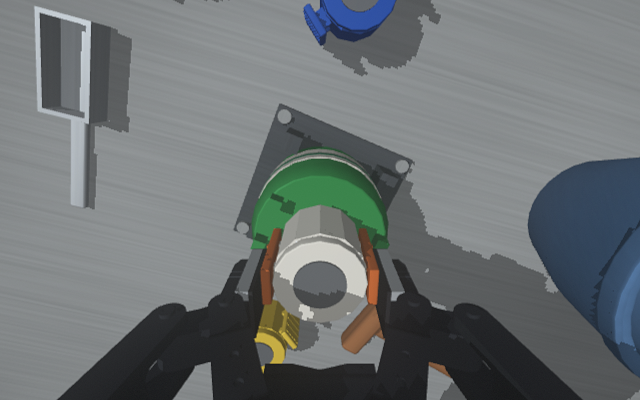

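The wrist view shows the tabs at (270,265) and (373,265), still flat to the pads and turned 23° relative to the plate. I'll continue in small steps that stop on feel, with each row typed.

```bash
cat > q.sh <<'E'
python3 -c "
from plant import *
import sys
s=state();print('F',s['contact_force'].round(1),'M',s['ft_torque'].round(3),'w',round(s['gripper_width'],3),'q6',s['joint_pos'][5].round(3))
sys.exit(abs(s['ft_torque'][2])>0.10)"
E
python3 -m inch '0 0 0 0 0 -.02 .404;0 0 0 0 0 -.02 .404' >/dev/null; sh q.sh &&
python3 -m inch '0 0 0 0 0 -.02 .404;0 0 0 0 0 -.02 .404' >/dev/null; sh q.sh &&
python3 -m inch '0 0 0 0 0 -.02 .404' >/dev/null; sh q.sh &&
python3 -m inch '0 0 0 0 0 -.02 .404' >/dev/null && sh q.sh &&
python3 -m inch '0 0 0 0 0 -.02 .404' >/dev/null && sh q.sh &&
python3 -m inch '0 0 0 0 0 -.02 .404' >/dev/null && sh q.sh &&
python3 -m inch '0 0 0 0 0 -.02 .404' >/dev/null && sh q.sh &&
python3 -m inch '0 0 0 0 0 -.02 .404' >/dev/null && sh q.sh &&
python3 -m inch '0 0 0 0 0 -.02 .404' >/dev/null && sh q.sh &&
python3 -m inch '0 0 0 0 0 -.02 .404' >/dev/null && sh q.sh &&
python3 -m inch '0 0 0 0 0 -.02 .404' >/dev/null && sh q.sh
```

```text
F [-0.  -0.1  3.5] M [ 0.006 -0.177 -0.058] w 0.603 q6 0.769
F [-0.  -0.1  3.5] M [ 0.006 -0.177 -0.058] w 0.603 q6 0.769
F [-0.  -0.1  3.5] M [ 0.006 -0.177 -0.058] w 0.603 q6 0.769False
False
False
```

```bash
sed -i 's/sys.exit(abs(s\[.ft_torque.\]\[2\])>0.10)/sys.exit(int(abs(s["ft_torque"][2])>0.10))/' q.sh; sed -i "s/\[\"ft_torque\"\]/['ft_torque']/" q.sh
python3 -m inch '0 0 0 0 0 -.02 .404' >/dev/null && sh q.sh &&
python3 -m inch '0 0 0 0 0 -.02 .404' >/dev/null && sh q.sh &&
python3 -m inch '0 0 0 0 0 -.02 .404' >/dev/null && sh q.sh &&
python3 -m inch '0 0 0 0 0 -.02 .404' >/dev/null && sh q.sh &&
python3 -m inch '0 0 0 0 0 -.02 .404' >/dev/null && sh q.sh &&
python3 -m inch '0 0 0 0 0 -.02 .404' >/dev/null && sh q.sh &&
python3 -m inch '0 0 0 0 0 -.02 .404' >/dev/null && sh q.sh &&
python3 -m inch '0 0 0 0 0 -.02 .404' >/dev/null && sh q.sh &&
python3 -m inch '0 0 0 0 0 -.02 .404' >/dev/null && sh q.sh &&
python3 -m inch '0 0 0 0 0 -.02 .404' >/dev/null && sh q.sh &&
python3 -m inch '0 0 0 0 0 -.02 .404' >/dev/null && sh q.sh &&
python3 -m inch '0 0 0 0 0 -.02 .404' >/dev/null && sh q.sh
```

```text
F [ 0.6 -0.4  4.4] M [-0.023 -0.064 -0.039] w 0.599 q6 0.749
F [-0.5 -0.2  4.9] M [ 0.017 -0.055 -0.043] w 0.601 q6 0.729
F [0.9 0.5 4.2] M [ 0.022 -0.029  0.006] w 0.597 q6 0.709
F [0.9 0.6 3.2] M [ 0.006 -0.12   0.021] w 0.601 q6 0.689
F [ 1.  -0.1  3.9] M [ 0.034 -0.092 -0.067] w 0.597 q6 0.669
F [ 0.  -1.   3.8] M [ 0.063 -0.096 -0.031] w 0.599 q6 0.649
F [-0.2  0.2  3.1] M [ 0.032 -0.083 -0.007] w 0.592 q6 0.629
F [ 0.8 -0.9  4.1] M [-0.015 -0.087  0.03 ] w 0.601 q6 0.609
F [ 0.5 -0.4  4.1] M [ 0.05  -0.094 -0.096] w 0.6 q6 0.589
F [0.7 0.2 3.8] M [-0.006 -0.035 -0.152] w 0.599 q6 0.569
```

```bash
python3 -m inch '0 0 0 0 0 0 .404' >/dev/null;  sh q.sh; python3 -m inch '0 0 0 0 0 0 .404' >/dev/null;  sh q.sh;python3 -m inch '0 0 0 0 0 0 .404' >/dev/null;  sh q.sh
```

```text
F [0.4 0.1 4. ] M [-0.015 -0.041 -0.165] w 0.601 q6 0.57
F [ 0.5 -0.6  3.5] M [-0.001 -0.062 -0.104] w 0.599 q6 0.571
F [0.  0.7 3.3] M [-0.017 -0.036 -0.154] w 0.597 q6 0.571
```

```bash
python3 -m inch '0 0 0 0 0 -.012 .404' >/dev/null;  sh q.sh; python3 -m inch '0 0 0 0 0 0 .404' >/dev/null;  sh q.sh;python3 -m inch '0 0 0 0 0 0 .404' >/dev/null;  sh q.sh
```

```text
F [ 0.3 -0.6  4.1] M [ 0.023 -0.027 -0.231] w 0.596 q6 0.558
F [ 2.2 -0.1  4.2] M [-0.013 -0.052 -0.141] w 0.596 q6 0.558
F [ 1.  -0.1  3.8] M [-0.017 -0.059 -0.153] w 0.599 q6 0.559
```

The end stop is clear: moment about −0.17 N m and rising at ~37°. I'll back off 5° and try a gentle lift.

```bash
python3 -m inch '0 0 0 0 0 .03 .404;0 0 0 0 0 .03 .404;0 0 0 0 0 .025 .404;0 0 0 0 0 0 .404' >/dev/null;  sh q.sh; python3 -m inch '0 0 -.001 0 0 0 .404;0 0 -.001 0 0 0 .404' >/dev/null;  sh q.sh;python3 -m inch '0 0 -.001 0 0 0 .404;0 0 -.001 0 0 0 .404'  >/dev/null;  sh q.sh
python3 -m inch '0 0 -.001 0 0 0 .404;0 0 -.001 0 0 0 .404'; sh q.sh
```

```text
F [-0.1  0.2  4. ] M [ 0.019  0.017 -0.011] w 0.6 q6 0.644
F [-0.4 -0.2  2.9] M [-0.057 -0.015  0.039] w 0.598 q6 0.643
F [-0.4 -0.5 -1.8] M [-0.041 -0.063  0.018] w 0.595 q6 0.643
time: 14.63
tool_pos: [0.5003, -0.1848, 0.0671]
tool_rot: [0.0, 0.843, -0.538, -0.001]
contact_force: [-0.4, -0.9, -0.4]
gripper_width: 0.598
F [-0.4 -0.9 -0.4] M [-0.038 -0.018 -0.008] w 0.598 q6 0.643
```

```bash
python3 -m inch '0 0 -.003 0 0 0 .404;0 0 -.003 0 0 0 .404'; sh q.sh
python3 - <<'E'
from h import *
a=cv2.resize(grab_frame("scene")[150:245,205:285],None,fx=5,fy=5,interpolation=cv2.INTER_NEAREST)
b=cv2.resize(grab_frame("side")[195:290,285:355],None,fx=5,fy=5,interpolation=cv2.INTER_NEAREST)
cv2.imwrite("pics/c8.png",np.hstack([a,b]))
E
```

```text
time: 14.8
tool_pos: [0.5005, -0.1849, 0.0736]
tool_rot: [0.0, 0.843, -0.538, -0.001]
contact_force: [-0.4, -1.3, -0.2]
gripper_width: 0.597
F [-0.4 -1.3 -0.2] M [-0.006 -0.002  0.018] w 0.597 q6 0.643
```

View pics/c8.png

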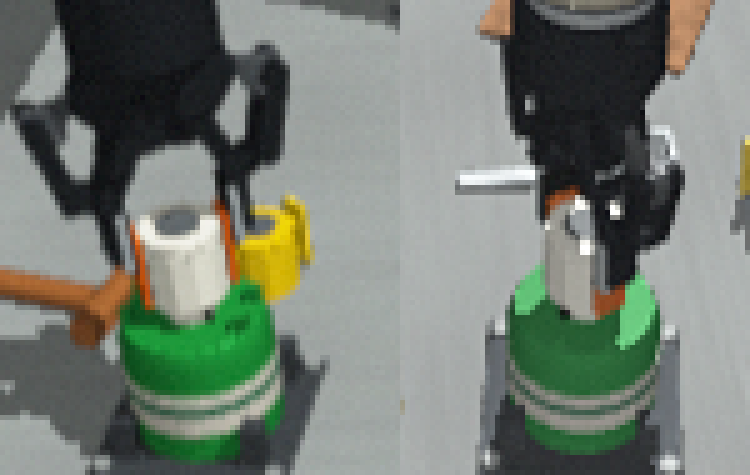

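The cap rises with the gripper, upright. I'll lift straight up 0.1 m.

```bash
python3 -m inch '0 0 -.006 0 0 0 .404;0 0 -.01 0 0 0 .404;0 0 -.01 0 0 0 .404;0 0 -.012 0 0 0 .404;0 0 -.012 0 0 0 .404;0 0 -.012 0 0 0 .404;0 0 -.012 0 0 0 .404;0 0 -.012 0 0 0 .404;0 0 -.008 0 0 0 .404;0 0 0 0 0 0 .404'; sh q.sh
python3 - <<'E'
from h import *
a=cv2.resize(grab_frame("scene")[110:245,195:290],None,fx=4,fy=4,interpolation=cv2.INTER_NEAREST)
b=cv2.resize(grab_frame("side")[145:280,275:365],None,fx=4,fy=4,interpolation=cv2.INTER_NEAREST)
cv2.imwrite("pics/c9.png",np.hstack([a,b]))
s=state(); r=R.from_quat(np.roll(s["tool_rot"],-1)).as_matrix(); print(r.round(4)); d=np.array([.5622,.1883])-s["tool_pos"][:2]; print(d, r.T@np.r_[d,0])
E
```

```text
time: 15.73
tool_pos: [0.5022, -0.1858, 0.1708]
tool_rot: [-0.0, 0.843, -0.538, 0.002]
contact_force: [0.1, -0.3, -1.7]
gripper_width: 0.596
F [ 0.1 -0.3 -1.7] M [-0.016 -0.015  0.061] w 0.596 q6 0.644
[[ 4.203e-01 -9.074e-01  4.000e-04]
 [-9.074e-01 -4.203e-01 -2.000e-04]
 [ 4.000e-04 -3.000e-04 -1.000e+00]]
[0.06122951 0.37348986] [-3.13163950e-01 -2.12537215e-01 -5.56048614e-05]
```

View pics/c9.png

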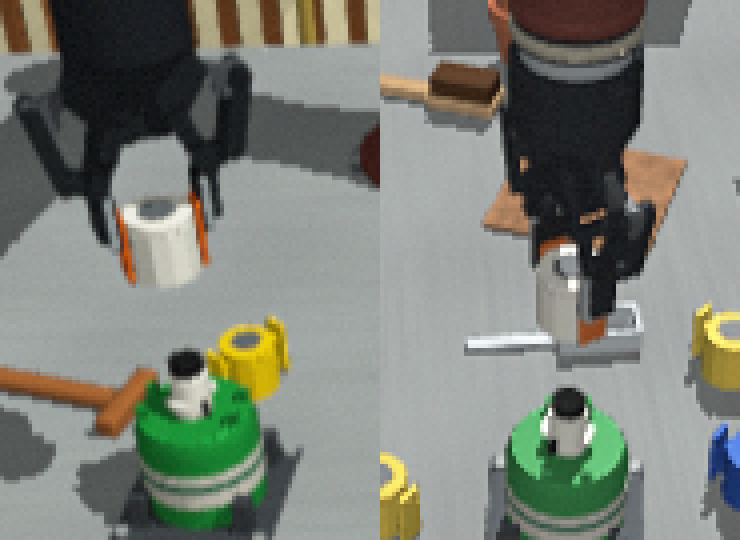

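The cap is off and clear of the neck. I'll carry it to the mat: −0.313, −0.2125 in tool axes.

```bash
python3 -m inch '-.005 -.0034 0 0 0 0 .404;-.01 -.0068 0 0 0 0 .404;-.015 -.0102 0 0 0 0 .404;-.02 -.0136 0 0 0 0 .404;-.02 -.0136 0 0 0 0 .404;-.02 -.0136 0 0 0 0 .404;-.02 -.0136 0 0 0 0 .404;-.02 -.0136 0 0 0 0 .404;-.02 -.0136 0 0 0 0 .404;-.02 -.0136 0 0 0 0 .404'; python3 -m inch '-.02 -.0136 0 0 0 0 .404;-.02 -.0136 0 0 0 0 .404;-.02 -.0136 0 0 0 0 .404;-.02 -.0136 0 0 0 0 .404;-.02 -.0136 0 0 0 0 .404;-.018 -.0122 0 0 0 0 .404;-.012 -.008 0 0 0 0 .404;-.008 -.0055 0 0 0 0 .404;-.004 -.0026 0 0 0 0 .404;0 0 0 0 0 0 .404'; sh q.sh
python3 - <<'E'
from h import *
a=cv2.resize(grab_frame("scene")[110:270,340:450],None,fx=3.5,fy=3.5,interpolation=cv2.INTER_NEAREST)
b=cv2.resize(grab_frame("side")[80:240,275:385],None,fx=3.5,fy=3.5,interpolation=cv2.INTER_NEAREST)
cv2.imwrite("pics/c10.png",np.hstack([a,b]))
cv2.imwrite("pics/w10.png",grab_frame("wrist"))
E
```

```text
time: 16.67
tool_pos: [0.5336, 0.0201, 0.1669]
tool_rot: [0.0, 0.843, -0.538, -0.001]
contact_force: [0.2, 0.6, 0.3]
gripper_width: 0.597
time: 17.5
tool_pos: [0.5617, 0.1877, 0.1674]
tool_rot: [0.0, 0.843, -0.538, -0.0]
contact_force: [-0.1, -0.4, -0.5]
gripper_width: 0.596
F [-0.1 -0.4 -0.5] M [-0.008  0.021 -0.032] w 0.596 q6 1.333
```

View pics/c10.png

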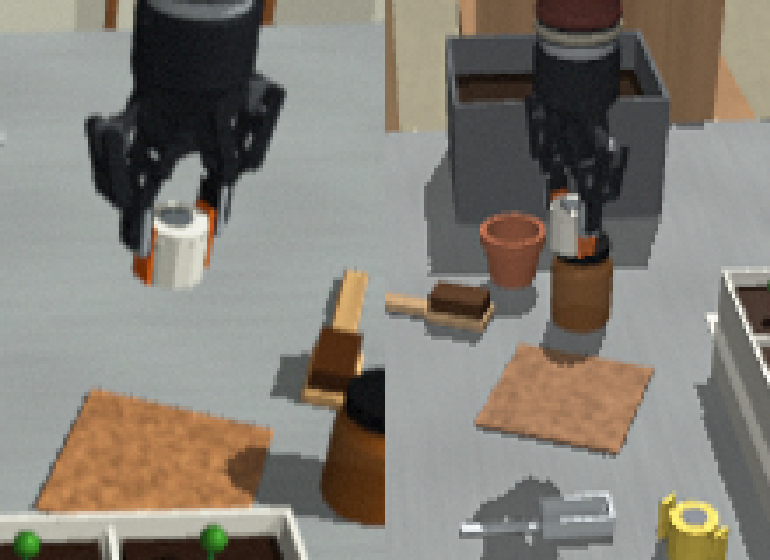

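View pics/w10.png

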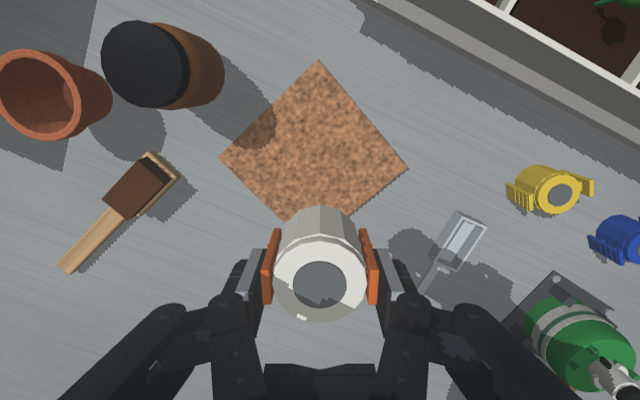

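```bash
python3 - <<'E'
from h import *
im=cv2.imread("pics/side0.png")
print("jar lid", onz("side",331,151,.10)); print("clay",onz("side",311,146,.065))
print("jar w1 check scene", onz("scene",451,224,.10))
E
python3 -m inch '0 0 .008 0 0 0 .404;0 0 .014 0 0 0 .404;0 0 .016 0 0 0 .404;0 0 .016 0 0 0 .404;0 0 .016 0 0 0 .404;0 0 .016 0 0 0 .404;0 0 .016 0 0 0 .404;0 0 .012 0 0 0 .404;0 0 .006 0 0 0 .404;0 0 0 0 0 0 .404'; sh q.sh
```

```text
jar lid [0.59368304 0.32110717 0.1       ]
clay [0.52811623 0.42686234 0.065     ]
jar w1 check scene [0.60578975 0.34221872 0.1       ]
time: 18.48
tool_pos: [0.5603, 0.1864, 0.0451]
tool_rot: [0.001, 0.843, -0.539, -0.002]
contact_force: [-0.6, -0.2, -0.8]
gripper_width: 0.598
F [-0.6 -0.2 -0.8] M [-0.032  0.    -0.01 ] w 0.598 q6 1.333
```

```bash
python3 -m inch '0 0 .006 0 0 0 .404;0 0 .008 0 0 0 .404;0 0 .008 0 0 0 .404;0 0 .008 0 0 0 .404;0 0 .007 0 0 0 .404;0 0 .005 0 0 0 .404;0 0 .003 0 0 0 .404;0 0 .001 0 0 0 .404;0 0 0 0 0 0 .404'; sh q.sh
python3 - <<'E'
from h import *
a=cv2.resize(grab_frame("scene")[130:270,340:450],None,fx=3.5,fy=3.5,interpolation=cv2.INTER_NEAREST)
b=cv2.resize(grab_frame("side")[90:230,275:385],None,fx=3.5,fy=3.5,interpolation=cv2.INTER_NEAREST)
cv2.imwrite("pics/c11.png",np.hstack([a,b]))
E
```

```text
time: 19.23
tool_pos: [0.5619, 0.187, 0.0015]
tool_rot: [0.0, 0.843, -0.538, -0.0]
contact_force: [0.2, 0.6, -1.0]
gripper_width: 0.596
F [ 0.2  0.6 -1. ] M [0.011 0.087 0.004] w 0.596 q6 1.333
```

View pics/c11.png

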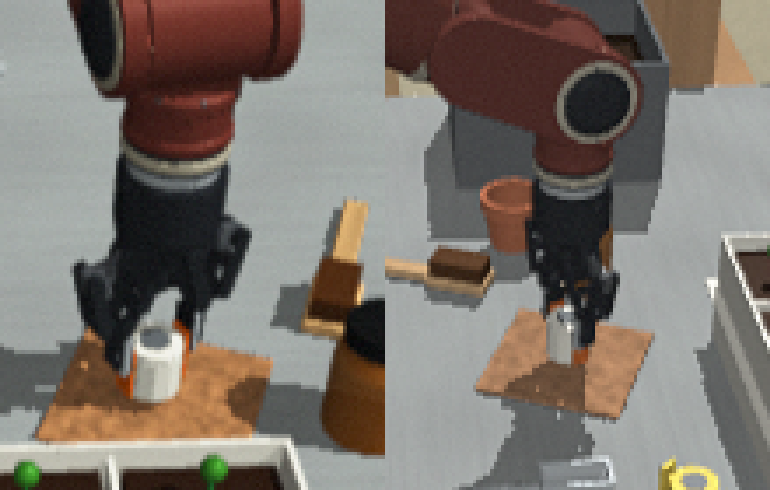

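The cap is over the mat at side (436,185) and about 14 mm up. I'll take the last stretch slowly, watching the vertical force.

```bash
cat > z.sh <<'E'
python3 -c "
from plant import *
import sys
s=state();print('F',s['contact_force'].round(1),'z',s['tool_pos'][2].round(4))
sys.exit(int(s['contact_force'][2]>2))"
E
python3 -m inch '0 0 .002 0 0 0 .404;0 0 .002 0 0 0 .404;0 0 .002 0 0 0 .404;0 0 .001 0 0 0 .404' >/dev/null&& sh z.sh &&
python3 -m inch '0 0 .001 0 0 0 .404;0 0 .001 0 0 0 .404' >/dev/null&& sh z.sh &&
python3 -m inch '0 0 .001 0 0 0 .404' >/dev/null&& sh z.sh &&
python3 -m inch '0 0 .001 0 0 0 .404' >/dev/null&& sh z.sh &&
python3 -m inch '0 0 .001 0 0 0 .404' >/dev/null&& sh z.sh &&
python3 -m inch '0 0 .0007 0 0 0 .404' >/dev/null&& sh z.sh &&
python3 -m inch '0 0 .0007 0 0 0 .404' >/dev/null&& sh z.sh &&
python3 -m inch '0 0 .0007 0 0 0 .404' >/dev/null&& sh z.sh &&
python3 -m inch '0 0 .0007 0 0 0 .404' >/dev/null&& sh z.sh &&
python3 -m inch '0 0 .0007 0 0 0 .404' >/dev/null&& sh z.sh &&
python3 -m inch '0 0 .0007 0 0 0 .404' >/dev/null&& sh z.sh &&
python3 -m inch '0 0 .0007 0 0 0 .404' >/dev/null&& sh z.sh &&
python3 -m inch '0 0 .0007 0 0 0 .404' >/dev/null&& sh z.sh
```

```text
F [ 0.4  0.3 -0.9] z -0.0055
F [ 0.5  0.3 -0.4] z -0.0074
F [ 0.2 -0.1 -0.5] z -0.0083
F [-0.4  0.2 -1. ] z -0.0093
F [ 0.1 -0.4 -0.5] z -0.0103
F [ 1.1 -0.8 -0.6] z -0.0111
F [-0.2 -0.7 -0.4] z -0.0117
F [-0.4  0.2 -1. ] z -0.0124
F [-1.7 -0.2  3.5] z -0.0127
```

Touchdown at the predicted height (Fz +3.5 N). I'll release gradually, following the pads' backward swing.

```bash
python3 -m inch '0 0 0 0 0 0 .404;0 0 .0002 0 0 0 .395;0 0 .0002 0 0 0 .385;0 0 .0002 0 0 0 .375;0 0 .0002 0 0 0 .365'; python3 -m inch '0 0 .0002 0 0 0 .355;0 0 .0002 0 0 0 .345;0 0 .0002 0 0 0 .335;0 0 .0002 0 0 0 .325';python3 -m inch '0 0 .0002 0 0 0 .315;0 0 .0002 0 0 0 .305;0 0 .0002 0 0 0 .295;0 0 .0002 0 0 0 .285';python3 -m inch '0 0 .0002 0 0 0 .275;0 0 .0002 0 0 0 .265;0 0 .0002 0 0 0 .255;0 0 0 0 0 0 .245'; python3 -m inch '0 0 0 0 0 0 .23;0 0 0 0 0 0 .21;0 0 0 0 0 0 .18;0 0 0 0 0 0 .1;0 0 0 0 0 0 0;0 0 0 0 0 0 0'
python3 - <<'E'
from h import *
a=cv2.resize(grab_frame("scene")[130:270,340:450],None,fx=3.5,fy=3.5,interpolation=cv2.INTER_NEAREST)
b=cv2.resize(grab_frame("side")[90:230,275:385],None,fx=3.5,fy=3.5,interpolation=cv2.INTER_NEAREST)
cv2.imwrite("pics/c12.png",np.hstack([a,b]))
cv2.imwrite("pics/w12.png",grab_frame("wrist"))
E
```

```text
time: 20.83
tool_pos: [0.5625, 0.1871, -0.0133]
tool_rot: [-0.0, 0.843, -0.538, 0.0]
contact_force: [0.3, -0.8, 3.1]
gripper_width: 0.636
time: 21.17
tool_pos: [0.5625, 0.1871, -0.0141]
tool_rot: [-0.0, 0.843, -0.538, 0.0]
contact_force: [-0.9, -0.5, 5.7]
gripper_width: 0.672
time: 21.5
tool_pos: [0.5625, 0.1871, -0.015]
tool_rot: [-0.0, 0.843, -0.538, 0.0]
contact_force: [-0.5, 0.6, 6.9]
gripper_width: 0.712
time: 21.83
tool_pos: [0.5617, 0.1869, -0.0165]
tool_rot: [0.0, 0.843, -0.538, -0.0]
contact_force: [-0.1, 0.1, -0.3]
gripper_width: 0.752
time: 22.33
tool_pos: [0.5619, 0.187, -0.0161]
tool_rot: [0.0, 0.843, -0.538, -0.0]
contact_force: [-0.1, 0.9, -0.7]
gripper_width: 1.001
```

View pics/c12.png

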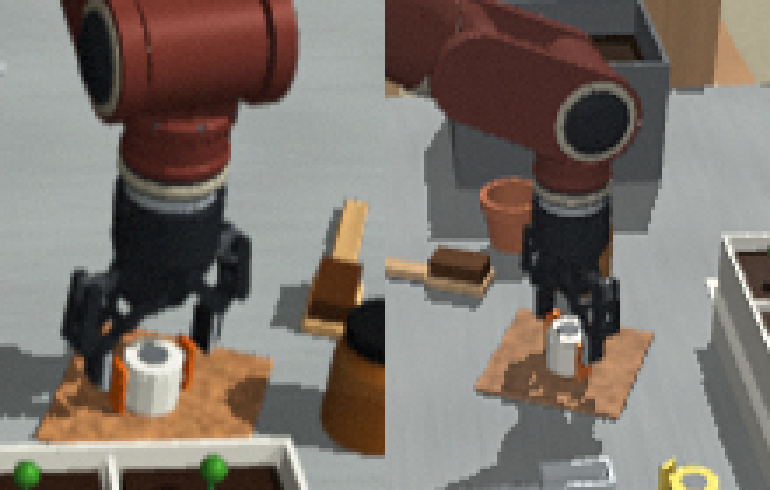

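View pics/w12.png

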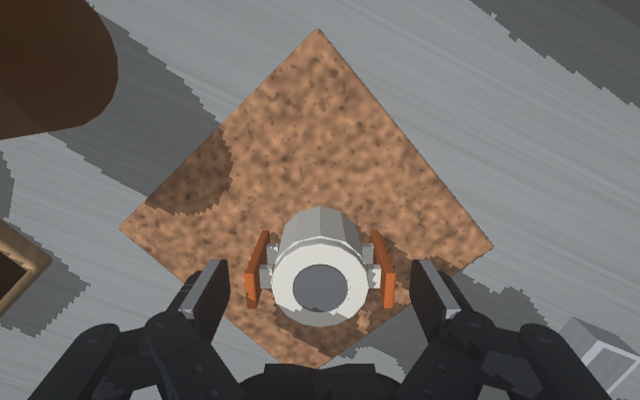

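Cap standing on the mat with the fingers clear of both tabs (wrist: tabs at (257,270) and (384,270), pads at (215,285) and (425,285)). I'll raise straight up and verify.

```bash
python3 -m inch '0 0 -.005 0 0 0 0;0 0 -.01 0 0 0 0;0 0 -.015 0 0 0 0;0 0 -.015 0 0 0 0;0 0 -.02 0 0 0 0;0 0 -.025 0 0 0 0;0 0 -.025 0 0 0 0;0 0 -.025 0 0 0 0;0 0 -.02 0 0 0 0;0 0 0 0 0 0 0'
python3 -m inch '0 0 -.02 0 0 0 0;0 0 -.02 0 0 0 0;0 0 0 0 0 0 0;0 0 0 0 0 0 0'
python3 - <<'E'
from h import *
S=grab_frame("scene"); D=grab_frame("side"); cv2.imwrite("pics/S13.png",S); cv2.imwrite("pics/D13.png",D)
a=cv2.resize(S[130:270,340:450],None,fx=3.5,fy=3.5,interpolation=cv2.INTER_NEAREST)
b=cv2.resize(D[90:230,275:385],None,fx=3.5,fy=3.5,interpolation=cv2.INTER_NEAREST)
cv2.imwrite("pics/c13.png",np.hstack([a,b]))
E
```

```text
time: 23.32
tool_pos: [0.5656, 0.1878, 0.1514]
tool_rot: [-0.004, 0.843, -0.538, 0.004]
contact_force: [1.1, 0.5, 1.2]
gripper_width: 1.001
time: 23.65
tool_pos: [0.5627, 0.1872, 0.1852]
tool_rot: [-0.001, 0.843, -0.538, 0.001]
contact_force: [0.4, 0.8, -0.9]
gripper_width: 0.999
```

View pics/c13.png

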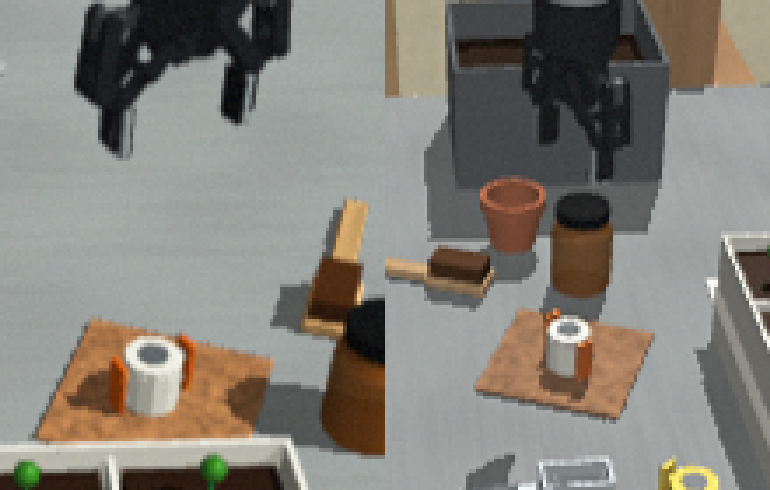

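View pics/D13.png

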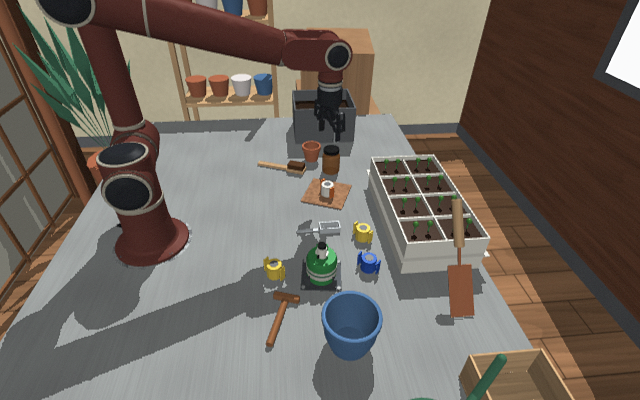

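The cap stands upright on the mat at side (327,190), and the other objects are where they were. One numeric check, then I'll hand in.

```bash
python3 - <<'E'
from h import *
s=lambda x,y:(275+(x-385)/3.5-.5,90+y/3.5-.5); c=lambda x,y:(340+x/3.5-.5,130+y/3.5-.5)
print(tri(ray("side",*s(570,328)),ray("scene",*c(154,354))),"expect mat .562 .188, z .048")
job_done()
E
```

```text
(array([0.56463668, 0.1877572 , 0.04862838]), np.float64(0.0010182854230180586)) expect mat .562 .188, z .048
the job is handed in; nothing more can be done
```

The tub is open: the white cap stands upright on the cork mat and I've handed the job in. No verdict is reported, so what follows rests on my own checks.

- **Opening:** I squeezed both tabs to about 51 mm and turned the cap anticlockwise. The end stop showed at about 37°, with a torque of about 0.17 N m averaged over three readings (one noisy reading was 0.23). I backed off 5° and the cap lifted freely.
- **Placing:** The cap touched down on the mat at about 3.5 N, and I released it gradually. The vertical force peaked at about 7 N on the readings during release.
- **Last checks:** Two camera views put the cap's top at (0.565, 0.188, 0.0486) m. That is about 2.5 mm from the mat's centre and within 1 mm of the height expected for a cap standing flat. The gripper is clear of everything. By eye, the other objects are where they started, but I did not measure their movement or the cap's tilt.
- **One disagreement:** The visible fingertips sat about 40 mm behind the reported tool tip with the jaws 80% open, more than the 13 mm described for opening. I set the grip height from the images, and the touchdown height later agreed with it.
- **Not measured:** I had no direct reading of the finger force on the tabs. I limited it by the jaw opening, aiming for the fully-in width rather than the full grip force.

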